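# Set and lock the depth stop of a board press

### The job

Set the hand press's depth stop to the black connector housing: with the red bar knob on top of the stop rod, lower the rod until its sprung foot rests on the housing with a light but definite press (about 5 N, certainly not over 10 N), and while keeping it so turn the knob clockwise as far as it goes to lock the rod. Then let go. Do not shift the housing, do not work the press lever and leave the other things where they are.

Things in the scene. Friction and masses are not known exactly. Their poses are not given: they have to be found in the camera images.
- press: Dark iron C-frame press, fixed; place and yaw vary. Origin: centre of base underside; -x is its front, +x its column. Base 280 (x) x 200 (y) x 28 mm. Column and head (x from -35 to 130, y within 33) reach 200 mm high; only its lever and stop rod stand higher. Stop rod at x -85, y 0 in an aluminium block (44 x 50, z 149 to 176). On the base: nest and green board, its top 44 mm above the shelf.
- depth_rod: Aluminium stop rod, 18 mm thick, 155 long, slides up and down: origin at its lower end, z up, starts 102-110 mm above shelf, lowest 55. Unlocked it stays where left: under 1 N slides it down, 3 N up. Below it a red sprung foot, 16 mm disc, underside 6-32 mm below the origin (set anew each time, must be felt); yields 1 mm per 3.5 N, 5 mm at most; pressed over 3 N it lifts the rod if left unlocked.
- knob_grip (a point): Centre of the red bar knob on top of the rod: bar 60 mm long (point x), 16 thick (point y, grip here), 30 high (z up), on a collar 26 mm wide, 7 thick, whose underside is 21 mm below this point; at least 30 mm of bare rod below that. Pushing the gripped knob down lowers the rod. Starts 278-286 mm above the shelf; the foot meets the housing after 6 to 40 mm of lowering. Free all round.
- lock_knob (a joint): Turn of the bar knob (rad), clockwise seen from above positive, about the rod's axis: 0 unlocked, 1.25 end of turn, fully locked. Starts at 0 to 0.2. From about 0.45 an eccentric begins to clamp the rod; it holds firmly from about 1.0. Stays where left. Turning takes up to about 0.25 N m.
- housing: Black phenolic connector housing, 26 mm (x) by 48 mm (y) by 20 mm high, lying loose on the circuit board under the stop's foot, within 3 mm of the rod's axis; its top is 64 mm above the shelf. Origin: centre of its underside.
- press_lever (a joint): Spring-return steel lever with a black ball, on the side of the press head (the press's -y side), leaning back over the column and up to 270 mm high; rad, 0 = at rest, positive = pulled forward. Not to be worked.
- pin_a: Brass press-fit pin, 20 mm in diameter at its foot and 42 mm high, standing on the press base beside the board. Origin: centre of its foot. A bystander.
- pin_b: The other such pin, standing on the press base at the board's other side. A bystander.
- shield_can: Round tin-plated shield can, 52 mm in diameter, 22 mm high, on the shelf. Origin: centre of its underside. A bystander.
- spare_housing: A second black connector housing, 26 by 48 by 20 mm, on the shelf, not the one to be set to. Origin: centre of its underside. A bystander.
- spare_board: Pale green circuit board, 100 by 80 by 4 mm, flat on the shelf. Origin: centre of its underside. A bystander.
- driver: Screwdriver, 170 mm long, lying on the shelf. A bystander.

How it is judged:
By the outcome, as a careful person would: the job done as asked, in the order asked, and still so for the second after the job is handed in, with the robot touching nothing.
It also fails if it takes over 38 s, if anything falls off the work surface, if the arm or the gripper's body presses on something with over 40 N, if the wrist force passes 120 N, or if a joint passes its speed limit or range.

### The arm

A 7-joint arm with a two-finger parallel gripper is mounted at the origin on the work surface. World frame = base frame: x ahead of the robot, y to its left, z up, the work surface at z = 0. Lengths are in m, angles in rad, forces in N, time in s.
With the tool pointing down it reaches from about 0.425 to 0.825 m from the base axis. Payload 3.6 kg.
Tool frame: the origin (TCP) lies at the very end of the fingers, on their centre line; the grasp point (between the pads) lies 19 mm behind it (pinch_z is the distance from the TCP to the grasp point, in m); z points along the fingers, y is the direction in which the jaws open and shut (so a half turn about z gives the same grasp; the last joint's range is limited). The gripper opens to 93 mm and grips with 3 to 60 N. Pads are 15 mm wide; open, the fingers measure 128 mm over their backs; the gripper's body (75 mm by 188 mm) begins 65 mm behind the grasp point.
Start: joints at [-1.218, 0.615, -0.013, 1.423, 0.008, 1.103, -0.04], TCP at [0.24, 0.604, 0.191] pointing down, gripper open.
Joint ranges: [-3.12, 3.12], [-0.3, 2.06], [-1.34, 1.32], [0.26, 2.42], [-1.36, 4.5], [0.01, 1.98], [-2.84, 2.84]. Speed limits (rad/s): [2.79, 2.79, 3.14, 3.14, 3.14, 3.14, 3.14].

### API

Orientations are given as a 3x3 rotation matrix whose columns are the frame's x, y, z axes.
In Python, from cell import sense, camera, camera_model, job_done, pinch_z gives the robot as it stands.
- The arm moves only by the tool servo_tool, never from a script. Its argument "series" is text: rows parted by semicolons, each of 4 numbers parted by spaces: the shift along the tool's x, y, z in mm, then the turn about the tool's z in rad. In form: tx ty tz twist; .... A call has 1 to 8 rows; each row shifts and turns the commanded pose from where the row before left it, along the tool's axes as they then stand; what a row does not reach is not made up. A row lasts 1/12 s, in which the tool goes at most 41.7 mm and 7.16 degrees, less where a joint would pass 70% of its speed; a pose out of reach is approached as far as the arm can. A call is refused whole if a number of a shift passes 41.7 or a number of a turn 0.125, either way. A call with a gripper value outside its range is refused whole. "claw" is the finger opening in mm, from 0 to 93, set as the call begins (left out, the last holds). The fingers move at their own pace and stop on an object; "newtons" is the grip in N (left out, the last holds). Time passes only in rows, so rows that do not move let the fingers close. It gives the time, the measured TCP pose, the force and the opening at its end, in the units of the state.
- sense(): the state, without advancing time (a new reading comes with each control period).
- camera(name): name is "side" or "top" or "wrist"; returns the picture (400x640x3 uint8, red, green, blue); there is no depth.
- camera_model(name): a dict with "fov_y" (degrees; the focal length in pixels is half the picture's height over the tangent of half this angle, whatever the lens; pixels are square), "cx", "cy" (the principal point, pixels), "cam_to_world" (4x4, takes a point from camera to world coordinates); the wrist camera has in their place "tool_from_camera" (4x4, takes a point from camera to tool coordinates, whose origin is the TCP and whose axes are the flange's). Camera axes: x right, y up, looking along -z (the intrinsics and any distortion apply to the point x, -y, -z); pixel columns grow to the right and rows downward; lengths in m; the calibration is good to about 2 mm. A picture is of the moment at which its call begins: read the wrist's pose just before it. camera_model takes no time and is no camera call.
- job_done(): hands the job in, once; it reports no verdict.
The state is a dict: "time_s": time; "q": joint angles; "qvel": joint speeds; "effort": joint torques, N m; "position": TCP position; "tool_rot": TCP orientation; "force": force on the tool from outside, world axes, zero at the start; "ft_torque": the same for the moment, N m; "width": finger opening in m.
Only numpy, scipy, OpenCV 4.12 (cv2) and the standard library are available. Lean on these libraries where they do the work, as an engineer would, in place of code of your own. Each camera call takes 0.05 s, during which the arm holds its last target. There are 200 camera calls.

## Working session

There is one attempt and no reset: what is moved stays moved. The work goes in short steps, Python scripts to look and compute and a tool call to move; the robot and the scene stay as the last step left them, time stands still between calls to the robot, and variables do not carry over. Pictures are saved under pics/ and viewed, about 8 in all and at most 12, crops included, and the job is handed in when it is done.

Besides the shell and the picture viewer there is one more tool, called after "Emit:" as a command line: name --argument value ..., lists and objects as JSON in quotes. servo_tool: Moves the arm, as the interface text tells. Its arguments: {"type":"object","properties":{"series":{"type":"string"},"claw":{"type":"number"},"newtons":{"type":"number"}},"required":["series"]}

```bash
mkdir -p pics; ls; python3 - <<'E'
from cell import *
import cv2,numpy as np
s=sense();print(s['time_s'],s['position'],s['tool_rot'],s['width'],s['force'],pinch_z)
for n in('side','top'):
    im=camera(n);cv2.imwrite(f'pics/{n}0.png',im[...,::-1]);print(n,camera_model(n))
print(camera_model('wrist'))
E
```

```text
pics
0.0 [0.24007202 0.60313569 0.19012325] [[-9.29131584e-01  3.69748232e-01 -8.62612244e-04]
 [ 3.69749234e-01  9.29128697e-01 -2.31706499e-03]
 [-5.52528916e-05 -2.47180848e-03 -9.99996944e-01]] 0.09338977327270453 [-0.64260595  0.23442639 -0.50469789] 0.0188
side {'fov_y': 51.240030095089885, 'cx': 321.65983281731343, 'cy': 194.07636212869565, 'cam_to_world': array([[-0.99636779, -0.0604555 ,  0.05996962,  0.56835842],
       [ 0.08403476, -0.58426504,  0.80720042,  0.70351506],
       [-0.01376155,  0.80930804,  0.58722323,  0.7853647 ],
       [ 0.        ,  0.        ,  0.        ,  1.        ]])}
top {'fov_y': 42.85784924695544, 'cx': 312.5899356646195, 'cy': 196.5404851835092, 'cam_to_world': array([[ 2.43647705e-03,  9.84152234e-01, -1.77308896e-01,
         2.64104861e-01],
       [-9.99995910e-01,  2.13222976e-03, -1.90643792e-03,
        -9.55083853e-02],
       [-1.49816183e-03,  1.77312816e-01,  9.84153403e-01,
         1.67226856e+00],
       [ 0.00000000e+00,  0.00000000e+00,  0.00000000e+00,
         1.00000000e+00]])}
{'fov_y': 62.25262743938105, 'cx': 318.6705019122919, 'cy': 204.8075353928796, 'tool_from_camera': array([[-3.96713862e-05,  9.63137486e-01,  2.69009630e-01,
         7.51504639e-02],
       [ 9.99999992e-01,  6.98719238e-05, -1.02691056e-04,
         2.58352057e-04],
       [-1.17701826e-04,  2.69009624e-01, -9.63137481e-01,
        -1.92707449e-01],
       [ 0.00000000e+00,  0.00000000e+00,  0.00000000e+00,
         1.00000000e+00]])}
```

View pics/side0.png

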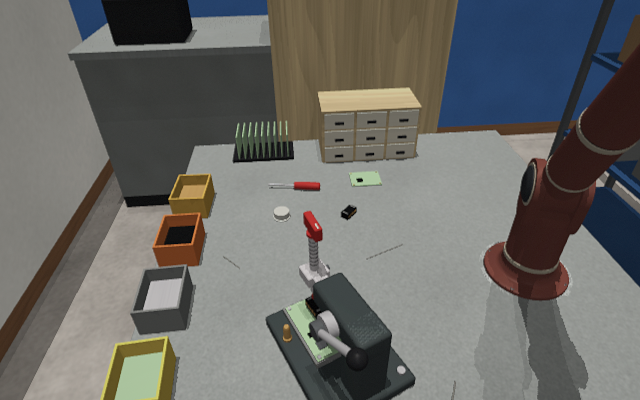

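View pics/top0.png

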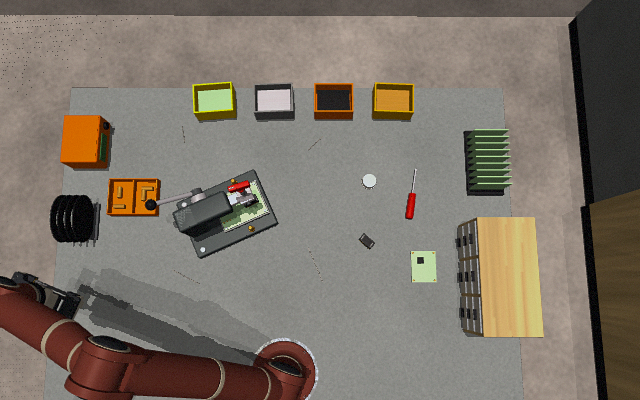

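Side view: the red bar knob is at about (313,226) and the rod below it. Top view: the knob is at about (239,187), with the press's front facing image right.

```bash
cat > h.py <<'E'
from cell import *
import cv2,numpy as np
def ray(n,u,v,st=None):
    m=camera_model(n);f=200/np.tan(np.radians(m['fov_y']/2))
    if n=='wrist':
        T=np.eye(4);T[:3,:3]=st['tool_rot'];T[:3,3]=st['position'];T=T@m['tool_from_camera']
    else: T=m['cam_to_world']
    d=T[:3,:3]@np.array([(u-m['cx'])/f,-(v-m['cy'])/f,-1.]);return T[:3,3],d
def plane(n,u,v,z,st=None):
    o,d=ray(n,u,v,st);return o+d*(z-o[2])/d[2]
def proj(n,P,st=None):
    m=camera_model(n);f=200/np.tan(np.radians(m['fov_y']/2))
    if n=='wrist':
        T=np.eye(4);T[:3,:3]=st['tool_rot'];T[:3,3]=st['position'];T=T@m['tool_from_camera']
    else: T=m['cam_to_world']
    p=np.linalg.inv(T)@np.append(P,1);return m['cx']+f*p[0]/-p[2],m['cy']-f*p[1]/-p[2]
def red(im,roi=None):
    h=cv2.cvtColor(im,cv2.COLOR_RGB2HSV)
    k=((h[...,0]<8)|(h[...,0]>172))&(h[...,1]>150)&(h[...,2]>60)
    m=np.zeros(k.shape,np.uint8)
    x0,y0,x1,y1=roi or (0,0,640,400);m[y0:y1,x0:x1]=k[y0:y1,x0:x1]*255
    n,l,s,c=cv2.connectedComponentsWithStats(m);i=1+np.argmax(s[1:,4]);return (l==i).astype(np.uint8),s[i],c[i]
E
python3 - <<'E'
from h import *
out={}
for n,roi in(('top',(215,170,265,205)),('side',(290,195,335,255))):
    im=cv2.imread(f'pics/{n}0.png')[...,::-1].copy();m,s,c=red(im,roi);cs=cv2.findContours(m,0,1)[0][0]
    r=cv2.minAreaRect(cs);out[n]=ray(n,*c);print(n,s,c,r)
    # world-plane direction at z=.295 (bar top)
    P=np.array([plane(n,*p[0],.290)[:2] for p in cs]).astype(np.float32);rr=cv2.minAreaRect(P);print(rr, cv2.boxPoints(rr))
(o1,d1),(o2,d2)=out['top'],out['side']
t=np.linalg.lstsq(np.c_[d1,-d2],o2-o1,rcond=None)[0];print(o1+d1*t[0],o2+d2*t[1])
ims=[cv2.resize(cv2.imread('pics/top0.png')[150:270,140:300],None,fx=4,fy=4,interpolation=2)[:,:560],cv2.resize(cv2.imread('pics/side0.png')[190:310,285:341],None,fx=4,fy=4,interpolation=2)]
cv2.imwrite('pics/c.png',np.hstack(ims))
E
```

```text
top [228 180  22  13 135] [238.71111111 186.14814815] ((238.8000030517578, 187.39999389648438), (9.486833572387695, 21.503490447998047), 71.56504821777344)
((0.5384065508842468, 0.1113232672214508), (0.026907844468951225, 0.05919615924358368), 19.072296142578125) [[0.51601964 0.1349004 ]
 [0.53536266 0.0789537 ]
 [0.56079346 0.08774613]
 [0.54145044 0.14369284]]
side [304 211  18  31 335] [312.1880597 226.7880597] ((312.7443542480469, 226.0589599609375), (31.03061294555664, 15.215494155883789), 77.00537872314453)
((0.5426605939865112, 0.11821537464857101), (0.027887172996997833, 0.08652559667825699), 5.490500450134277) [[0.5246416  0.15994555]
 [0.5329204  0.07381693]
 [0.5606796  0.0764852 ]
 [0.55240077 0.16261381]]
[0.54348903 0.11283684 0.28217021] [0.54313373 0.11290426 0.2821089 ]
```

View pics/c.png

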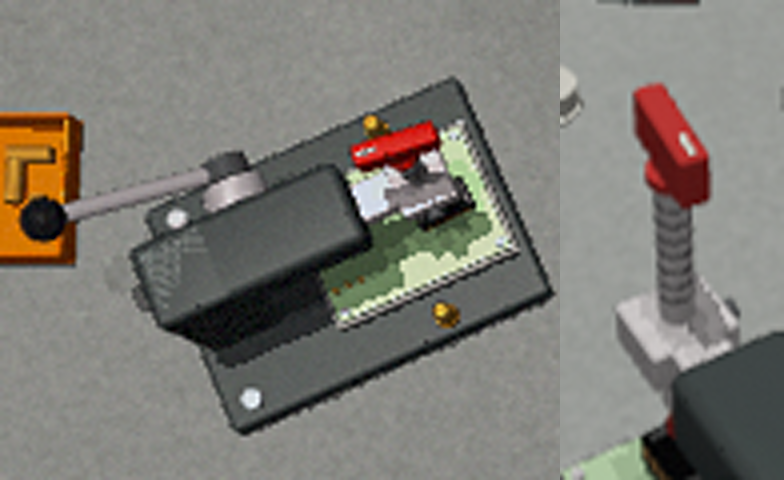

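The crop shows the bar nearly parallel to the press's long axis, and the space above the knob is clear. I'll lift first, then travel over it.

Emit:
servo_tool --series "0 0 -36 0;0 0 -36 0;0 0 -36 0;0 0 -36 0;0 0 -36 0;-28.9 -21.4 0 0;-28.9 -21.4 0 0;-28.9 -21.4 0 0" --claw 60 --newtons 30

```text
time_s: 0.77
position: [0.2974, 0.5114, 0.3712]
tool_rot: [[-0.93, 0.368, 0.0], [0.368, 0.93, 0.0], [-0.0, 0.0, -1.0]]
force: [1.6, 0.1, -0.8]
width: 0.0599
```

Emit:
servo_tool --series "-28.9 -21.4 0 0;-28.9 -21.4 0 0;-28.9 -21.4 0 0;-28.9 -21.4 0 0;-28.9 -21.4 0 0;-28.9 -21.4 0 0;-28.9 -21.4 0 0;-28.9 -21.4 0 0"

```text
time_s: 1.43
position: [0.449, 0.2658, 0.3709]
tool_rot: [[-0.929, 0.37, -0.001], [0.37, 0.929, -0.0], [0.0, -0.001, -1.0]]
force: [0.2, -0.1, 0.5]
width: 0.0599
```

Emit:
servo_tool --series "-28.9 -21.4 0 0;-28.9 -21.4 0 0;-28.9 -21.4 0 0;-28.9 -21.4 0 0;-28.9 -21.4 0 0;0 0 0 0.12;0 0 0 0.12;0 0 0 0.12"

```text
time_s: 2.1
position: [0.5434, 0.1137, 0.3705]
tool_rot: [[-0.734, 0.679, -0.002], [0.679, 0.734, -0.0], [0.001, -0.001, -1.0]]
force: [-0.3, 0.8, -0.1]
width: 0.0596
```

Emit:
servo_tool --series "0 0 0 0.12;0 0 0 0.12;0 0 0 0.12;0 0 0 0.12;0 0 0 0;0 0 0 0"

```text
time_s: 2.6
position: [0.5431, 0.1149, 0.3708]
tool_rot: [[-0.348, 0.938, -0.001], [0.938, 0.348, -0.0], [0.0, -0.001, -1.0]]
force: [-0.7, 0.6, 0.1]
width: 0.06
```

```bash
cat > w.py <<'E'
from h import *
import sys
s=sense();im=camera('wrist');cv2.imwrite(f'pics/{sys.argv[1]}.png',im[...,::-1])
R=s['tool_rot'];print(s['time_s'],s['position'],np.degrees(np.arctan2(R[1,0],R[0,0])),R[:,2],s['q'],s['force'],s['width'])
m,st,c=red(im);cs=max(cv2.findContours(m,0,1)[0],key=len);print(st,c,cv2.minAreaRect(cs))
P=np.array([plane('wrist',*p[0],float(sys.argv[2]),s)[:2] for p in cs]).astype(np.float32);print(cv2.minAreaRect(P),cv2.boxPoints(cv2.minAreaRect(P)))
E
python3 w.py w1 .297
```

```text
2.6 [0.54307448 0.11491783 0.37081094] 110.3556329241313 [-1.05659946e-03 -3.81131357e-04 -9.99999369e-01] [-0.48008434  0.35848262  0.35671075  1.38306559 -0.12395534  1.42311888
  0.2294056 ] [-0.65875699  0.6356392   0.12174286] 0.05997244368736041
[ 303  168   28   73 1330] [316.34360902 204.17593985] ((317.1517028808594, 203.8426971435547), (72.5289535522461, 26.688758850097656), 84.5596694946289)
((0.5414479970932007, 0.11497034877538681), (0.02220231294631958, 0.06281701475381851), 24.909460067749023) [[0.5181507  0.13878143]
 [0.54460835 0.08180799]
 [0.5647453  0.09115927]
 [0.53828764 0.14813271]]
```

View pics/w1.png

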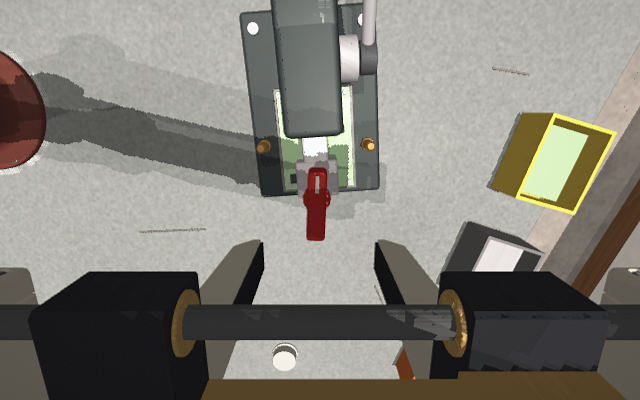

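The wrist view shows the bar at about (316,168–240), almost aligned with tool x. I'll fit its centreline away from the collar.

```bash
python3 - <<'E'
from h import *
s=sense();im=cv2.imread('pics/w1.png')[...,::-1].copy();m,st,c=red(im)
L=[];Rr=[]
for v in list(range(170,188))+list(range(212,238)):
    u=np.where(m[v])[0];L.append(plane('wrist',u.min()-.5,v,.297,s)[:2]);Rr.append(plane('wrist',u.max()+.5,v,.297,s)[:2])
    if v%4==0: print(v,u.min(),u.max())
R=s['tool_rot'];
for A in(np.array(L),np.array(Rr),(np.array(L)+np.array(Rr))/2):
    q=(A-s['position'][:2])@R[:2,:2]; p=np.polyfit(q[:,0],q[:,1],1);print('slope',p[0],'off mm',p[1]*1e3)
ends=[(plane('wrist',316,v,.297,s)[:2]-s['position'][:2])@R[:2,:2]*1e3 for v in(167.5,240.5)];print(ends)
E
```

```text
172 309 326
176 308 326
180 308 326
184 308 326
212 308 325
216 308 324
220 308 324
224 308 324
228 307 324
232 307 324
236 307 323
slope 0.029999363131942614 off mm -9.7776242733791
slope 0.03257833859345264 off mm 5.25922637065519
slope 0.0312887673566017 off mm -2.259196509847193
[array([32.12081151, -2.40741154]), array([-31.20270556,  -2.54729937])]
```

Emit:
servo_tool --series "0.5 -2.3 20 0.031;0 0 25 0;0 0 25 0;0 0 18 0;0 0 10 0;0 0 0 0;0 0 0 0" --claw 45

```text
time_s: 3.23
position: [0.5413, 0.1145, 0.2736]
tool_rot: [[-0.316, 0.949, 0.0], [0.949, 0.316, -0.0], [-0.0, 0.0, -1.0]]
force: [1.1, 0.1, -0.1]
width: 0.0448
```

```bash
python3 - <<'E'
from h import *
s=sense();im=camera('side');w=camera('wrist');u,v=map(int,proj('side',s['position']))
print(s['time_s'],s['position'],s['force'],u,v)
a=cv2.resize(im[190:290,280:350],None,fx=5,fy=5,interpolation=2);b=w[100:400,100:540]
b=cv2.copyMakeBorder(b,0,200,0,0,0);cv2.imwrite('pics/d.png',np.hstack([a,b])[...,::-1])
E
```

```text
3.2333 [0.54131656 0.11445818 0.27355559] [ 1.14417335  0.10403329 -0.10524317] 313 230
```

View pics/d.png

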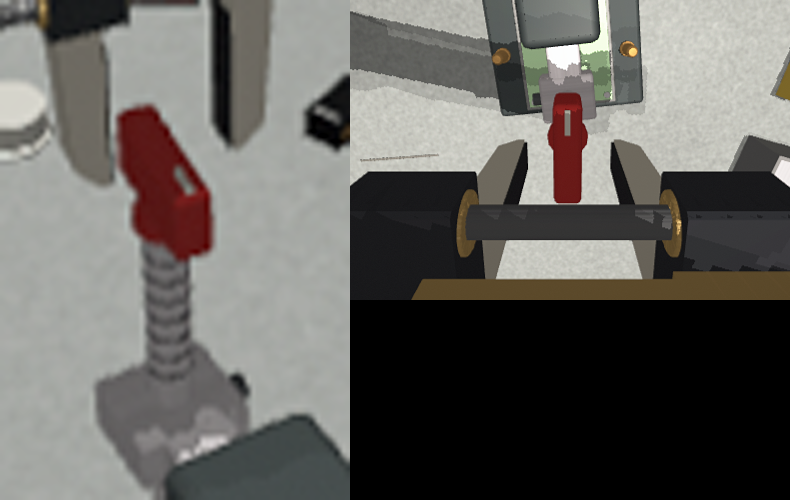

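```bash
python3 - <<'E'
from h import *
s=sense();R=s['tool_rot']
for dz in(0,.012):
  for y in(-.0224,-.035,.0224,.035):
    for x in(-.0075,.0075):
      P=s['position']+R@[x,y,-dz];print(dz,y,x,*[np.round(proj(n,P,s),1) for n in('side','wrist')])
k=s['position'].copy()
for z in(.267,.282,.297):
  for x in(-.03,0,.03): print('bar',z,x,*[np.round(proj(n,np.array([*(k+R@[x,0,0])[:2],z]),s),1) for n in('side','wrist')])
E
```

```text
0 -0.0224 -0.0075 [322.4 224.8] [283.3 249.1]
0 -0.0224 0.0075 [325.5 229.6] [282.6 226.5]
0 -0.035 -0.0075 [328.4 223.1] [263.2 249.1]
0 -0.035 0.0075 [331.7 227.8] [262.1 226.5]
0 0.0224 -0.0075 [300.2 231.1] [354.7 249.1]
0 0.0224 0.0075 [303.1 236.1] [355.4 226.5]
0 0.035 -0.0075 [293.9 233. ] [374.7 249.1]
0 0.035 0.0075 [296.7 237.9] [375.9 226.5]
0.012 -0.0224 -0.0075 [322.3 219.9] [281.2 257.2]
0.012 -0.0224 0.0075 [325.5 224.6] [280.4 233.4]
0.012 -0.035 -0.0075 [328.4 218.2] [259.9 257.2]
0.012 -0.035 0.0075 [331.7 222.9] [258.7 233.4]
0.012 0.0224 -0.0075 [300.  226.2] [356.8 257.2]
0.012 0.0224 0.0075 [302.9 231.1] [357.6 233.4]
0.012 0.035 -0.0075 [293.5 228. ] [378.  257.2]
0.012 0.035 0.0075 [296.4 233. ] [379.3 233.4]
bar 0.267 -0.03 [307.1 224. ] [318.9 275.8]
bar 0.267 0 [313.  233.5] [318.9 233.6]
bar 0.267 0.03 [319.3 243.4] [318.9 188.1]
bar 0.282 -0.03 [306.8 218. ] [319.  287.2]
bar 0.282 0 [312.8 227.4] [319.  242.4]
bar 0.282 0.03 [319.1 237.3] [319.  193.8]
bar 0.297 -0.03 [306.6 211.8] [319.1 300.3]
bar 0.297 0 [312.6 221.1] [319.1 252.6]
bar 0.297 0.03 [319. 231.] [319.1 200.5]
```

```bash
python3 - <<'E'
from h import *
s=sense();R=s['tool_rot'];out=[]
for n,(x0,y0,x1,y1) in(('side',(280,180,345,250)),('wrist',(235,180,405,320))):
    im=camera(n)[...,::-1].copy();z=8 if n=='side' else 4
    c=cv2.resize(im[y0:y1,x0:x1],None,fx=z,fy=z,interpolation=0)[:560]
    c=np.clip(c*1.5,0,255).astype(np.uint8)
    for dz,col in((0,(255,0,0)),(.015,(0,200,255))):
      for y in(-.0224,.0224):
        for x in(-.0075,0,.0075):
          u,v=proj(n,s['position']+R@[x,y,-dz],s);cv2.circle(c,(int((u-x0+.5)*z),int((v-y0+.5)*z)),4,col,-1)
    out.append(c)
o=np.hstack(out);o=cv2.resize(o,None,fx=.66,fy=.66,interpolation=3);print(o.shape);cv2.imwrite('pics/e.png',o)
E
```

```text
(370, 792, 3)
```

View pics/e.png

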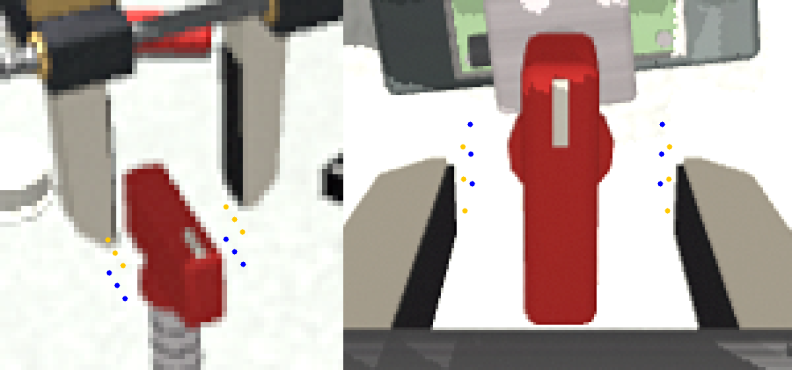

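The rendered fingertips look about 25–30 mm short of the stated TCP in both views. A gentle close should settle it: the width will show whether the bar is between the pads.

Emit:
servo_tool --series "0 0 0 0;0 0 0 0;0 0 0 0;0 0 0 0;0 0 0 0;0 0 0 0" --claw 0 --newtons 8

```text
time_s: 3.93
position: [0.541, 0.1145, 0.2733]
tool_rot: [[-0.316, 0.949, -0.0], [0.949, 0.316, -0.0], [0.0, -0.0, -1.0]]
force: [-1.1, -1.3, 0.4]
width: 0.0148
```

```bash
python3 - <<'E'
from h import *
s=sense();R=s['tool_rot'];print(s['time_s'],s['position'],s['force'],s['ft_torque'],s['width']);out=[]
for n,(x0,y0,x1,y1) in(('side',(280,180,345,250)),('wrist',(235,180,405,320))):
    im=camera(n)[...,::-1].copy();z=8 if n=='side' else 4
    c=cv2.resize(im[y0:y1,x0:x1],None,fx=z,fy=z,interpolation=0)[:560]
    out.append(np.clip(c*1.5,0,255).astype(np.uint8))
o=np.hstack(out);o=cv2.resize(o,None,fx=.66,fy=.66,interpolation=3);cv2.imwrite('pics/f.png',o)
E
```

```text
3.9333 [0.54097318 0.11450037 0.27330084] [-1.07051396 -1.29680067  0.40806358] [-0.09956608  0.07058895  0.01056103] 0.01477593283063495
```

View pics/f.png

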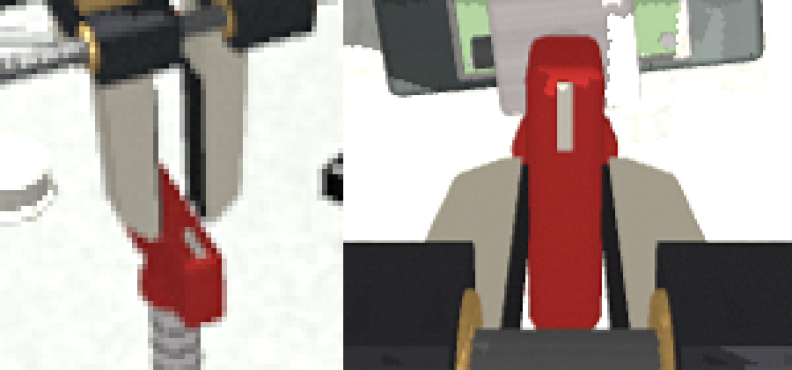

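Emit:
servo_tool --series "0 0 0 0;0 0 0 0;0 0 4 0;0 0 4 0;0 0 0 0" --claw 45

```text
time_s: 4.45
position: [0.5403, 0.1144, 0.2641]
tool_rot: [[-0.316, 0.949, -0.002], [0.949, 0.316, -0.001], [0.0, -0.002, -1.0]]
force: [-0.5, 0.2, -0.4]
width: 0.0427
```

Emit:
servo_tool --series "0 0 0 0;0 0 0 0;0 0 0 0;0 0 0 0;0 0 0 0;0 0 0 0" --claw 0

```text
time_s: 4.95
position: [0.541, 0.1144, 0.2654]
tool_rot: [[-0.316, 0.949, 0.0], [0.949, 0.316, -0.0], [-0.0, 0.0, -1.0]]
force: [-0.6, -0.2, -0.0]
width: 0.0158
```

Emit:
servo_tool --series "0 0 0 0;0 0 0 0;0 0 4 0;0 0 4 0;0 0 0 0" --claw 45

```text
time_s: 5.37
position: [0.5403, 0.1144, 0.2561]
tool_rot: [[-0.316, 0.949, -0.002], [0.949, 0.316, -0.0], [0.0, -0.002, -1.0]]
force: [0.4, -0.2, 1.4]
width: 0.0432
```

Emit:
servo_tool --series "0 0 0 0;0 0 0 0;0 0 0 0;0 0 0 0;0 0 0 0;0 0 0 0" --claw 0

```text
time_s: 5.87
position: [0.541, 0.1144, 0.2573]
tool_rot: [[-0.316, 0.949, -0.0], [0.949, 0.316, -0.0], [0.0, -0.0, -1.0]]
force: [0.1, 0.3, 0.3]
width: 0.0156
```

```bash
python3 - <<'E'
from h import *
s=sense();R=s['tool_rot'];print(s['time_s'],s['position'],s['force'],s['ft_torque'],s['width']);out=[]
for n,(x0,y0,x1,y1) in(('side',(280,180,345,250)),('wrist',(235,180,405,320))):
    im=camera(n)[...,::-1].copy();z=8 if n=='side' else 4
    c=cv2.resize(im[y0:y1,x0:x1],None,fx=z,fy=z,interpolation=0)[:560]
    out.append(np.clip(c*1.5,0,255).astype(np.uint8))
o=np.hstack(out);o=cv2.resize(o,None,fx=.66,fy=.66,interpolation=3);cv2.imwrite('pics/g.png',o)
E
```

```text
5.8667 [0.54099479 0.11444475 0.25734801] [0.07096166 0.26574484 0.31128892] [-0.08808928  0.03096986  0.05689966] 0.01564602006839826
```

View pics/g.png

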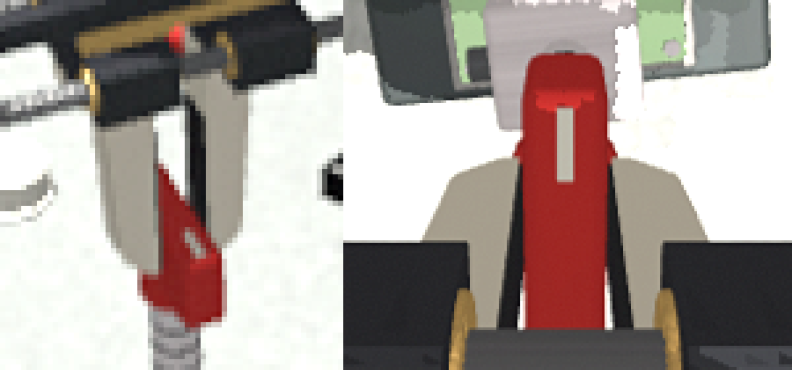

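The grasp is now deep, at the bar's 16 mm width, and the knob hasn't moved. I'll tighten the grip, start down within the safe 5 mm, and estimate the foot gap from the side view.

Emit:
servo_tool --series "0 0 0 0;0 0 0 0;0 0 1 0;0 0 1 0;0 0 1 0;0 0 1 0;0 0 0 0;0 0 0 0" --claw 0 --newtons 50

```text
time_s: 6.63
position: [0.541, 0.1144, 0.2529]
tool_rot: [[-0.316, 0.949, -0.0], [0.949, 0.316, -0.0], [-0.0, -0.0, -1.0]]
force: [-0.1, -0.2, -1.3]
width: 0.0155
```

```bash
python3 - <<'E'
from h import *
s=sense();print(s['time_s'],s['position'],s['force'],s['ft_torque'],s['width'])
im=camera('side');h=cv2.cvtColor(im,cv2.COLOR_RGB2HSV)
k=((h[...,0]<10)|(h[...,0]>170))&(h[...,1]>110)&(h[...,2]>40)
for v in range(270,325):
    u=np.where(k[v,290:340])[0]+290
    if len(u):print(v,u.min(),u.max(),end=' | ')
print()
for z in(.064,.07,.075,.08,.085,.09,.1,.149):print(z,np.round(proj('side',np.array([.541,.1145,z])),1))
cv2.imwrite('pics/i.png',cv2.resize(im[270:320,285:345],None,fx=10,fy=10,interpolation=0)[...,::-1])
E
```

```text
6.6333 [0.54097409 0.11444341 0.25289643] [-0.07673752 -0.19699633 -1.28253127] [-0.06555521 -0.04081579  0.01168463] 0.015470123808032662
296 312 312 | 297 312 313 | 298 312 313 | 299 312 313 | 300 313 313 | 
0.064 [316.  304.3]
0.07 [315.9 302.5]
0.075 [315.8 300.9]
0.08 [315.8 299.4]
0.085 [315.7 297.8]
0.09 [315.7 296.3]
0.1 [315.6 293.1]
0.149 [315.1 277. ]
```

View pics/i.png

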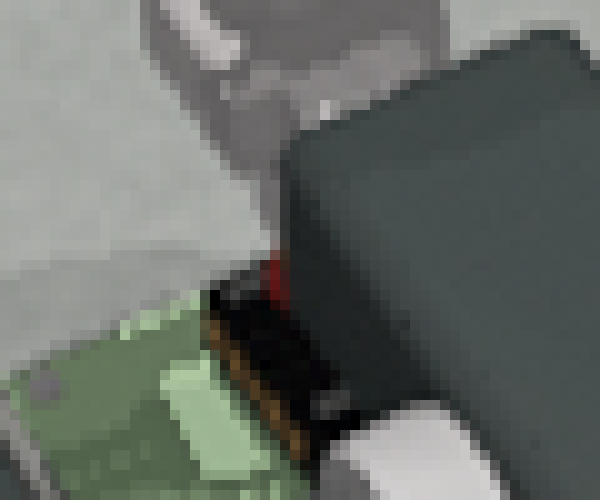

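The red foot's lower edge is at about (313,300), just above the black housing. That puts the gap at roughly 10–15 mm.

Emit:
servo_tool --series "0 0 1 0;0 0 1 0;0 0 1 0;0 0 1 0;0 0 0 0"

```text
time_s: 7.1
position: [0.541, 0.1144, 0.249]
tool_rot: [[-0.316, 0.949, -0.0], [0.949, 0.316, -0.0], [-0.0, -0.0, -1.0]]
force: [-0.1, 0.0, -0.6]
width: 0.0156
```

Emit:
servo_tool --series "0 0 0.5 0;0 0 0.5 0;0 0 0.5 0;0 0 0.5 0;0 0 0 0"

```text
time_s: 7.52
position: [0.541, 0.1144, 0.2471]
tool_rot: [[-0.316, 0.949, -0.0], [0.949, 0.316, -0.0], [-0.0, -0.0, -1.0]]
force: [0.2, 0.5, 0.1]
width: 0.0157
```

Emit:
servo_tool --series "0 0 0.5 0;0 0 0.5 0;0 0 0.5 0;0 0 0.5 0;0 0 0 0"

```text
time_s: 7.93
position: [0.541, 0.1145, 0.2451]
tool_rot: [[-0.316, 0.949, -0.0], [0.949, 0.316, -0.0], [-0.0, -0.0, -1.0]]
force: [0.6, -0.2, 0.5]
width: 0.0159
```

Emit:
servo_tool --series "0 0 0.5 0;0 0 0.5 0;0 0 0.5 0;0 0 0 0"

```text
time_s: 8.27
position: [0.541, 0.1145, 0.2436]
tool_rot: [[-0.316, 0.949, -0.0], [0.949, 0.316, -0.0], [-0.0, -0.0, -1.0]]
force: [0.7, 0.1, -0.1]
width: 0.0152
```

Emit:
servo_tool --series "0 0 0.5 0;0 0 0.5 0;0 0 0.5 0;0 0 0 0"

```text
time_s: 8.6
position: [0.541, 0.1144, 0.2421]
tool_rot: [[-0.316, 0.949, -0.0], [0.949, 0.316, -0.0], [-0.0, -0.0, -1.0]]
force: [0.5, 0.4, -0.6]
width: 0.0157
```

Emit:
servo_tool --series "0 0 0.5 0;0 0 0.5 0;0 0 0.5 0;0 0 0 0"

```text
time_s: 8.93
position: [0.541, 0.1145, 0.2406]
tool_rot: [[-0.316, 0.949, -0.0], [0.949, 0.316, -0.0], [-0.0, -0.0, -1.0]]
force: [-0.5, -0.2, 0.1]
width: 0.0156
```

Emit:
servo_tool --series "0 0 0.5 0;0 0 0.5 0;0 0 0.5 0;0 0 0 0"

```text
time_s: 9.27
position: [0.541, 0.1145, 0.2392]
tool_rot: [[-0.316, 0.949, -0.0], [0.949, 0.316, -0.0], [-0.0, -0.0, -1.0]]
force: [0.6, 0.7, -0.2]
width: 0.0154
```

```bash
python3 - <<'E'
from h import *
im=camera('side');h=cv2.cvtColor(im,cv2.COLOR_RGB2HSV)
k=((h[...,0]<10)|(h[...,0]>170))&(h[...,1]>110)&(h[...,2]>40)
for v in range(200,325):
    u=np.where(k[v,290:340])[0]+290
    if len(u) and (v>230):print(v,u.min(),u.max(),end=' | ')
E
```

```text
231 311 318 | 232 311 319 | 233 311 320 | 234 311 320 | 235 311 321 | 236 311 321 | 237 311 321 | 238 311 321 | 239 310 321 | 240 307 321 | 241 307 321 | 242 308 321 | 243 308 321 | 244 309 321 | 245 311 321 | 246 313 321 | 247 314 321 | 248 315 317 | 299 312 312 | 300 312 312 | 301 312 313 | 302 312 314 | 303 312 315 | 304 312 316 | 305 314 315 |
```

Emit:
servo_tool --series "0 0 0.5 0;0 0 0.5 0;0 0 0.5 0;0 0 0 0"

```text
time_s: 9.65
position: [0.541, 0.1145, 0.2376]
tool_rot: [[-0.316, 0.949, -0.0], [0.949, 0.316, -0.0], [-0.0, -0.0, -1.0]]
force: [-0.5, -0.1, -0.4]
width: 0.0157
```

Emit:
servo_tool --series "0 0 0.5 0;0 0 0.5 0;0 0 0.5 0;0 0 0 0"

```text
time_s: 9.98
position: [0.541, 0.1145, 0.2361]
tool_rot: [[-0.316, 0.949, -0.0], [0.949, 0.316, -0.0], [-0.0, -0.0, -1.0]]
force: [-0.3, -1.0, -0.6]
width: 0.0155
```

Emit:
servo_tool --series "0 0 0.5 0;0 0 0.5 0;0 0 0.5 0;0 0 0 0"

```text
time_s: 10.32
position: [0.541, 0.1144, 0.2346]
tool_rot: [[-0.316, 0.949, -0.0], [0.949, 0.316, -0.0], [-0.0, -0.0, -1.0]]
force: [-0.5, -1.1, 0.7]
width: 0.0152
```

Emit:
servo_tool --series "0 0 0.5 0;0 0 0.5 0;0 0 0 0;0 0 0 0"

```text
time_s: 10.65
position: [0.541, 0.1145, 0.2336]
tool_rot: [[-0.316, 0.949, -0.0], [0.949, 0.316, -0.0], [-0.0, -0.0, -1.0]]
force: [0.5, -1.1, -0.4]
width: 0.0154
```

Emit:
servo_tool --series "0 0 0.5 0;0 0 0.5 0;0 0 0.5 0;0 0 0 0"

```text
time_s: 10.98
position: [0.541, 0.1145, 0.2322]
tool_rot: [[-0.316, 0.949, -0.0], [0.949, 0.316, -0.0], [-0.0, -0.0, -1.0]]
force: [-0.3, -0.1, -0.2]
width: 0.0155
```

Emit:
servo_tool --series "0 0 0.5 0;0 0 0.5 0;0 0 0.5 0;0 0 0 0"

```text
time_s: 11.32
position: [0.5411, 0.1145, 0.2312]
tool_rot: [[-0.316, 0.949, 0.0], [0.949, 0.316, 0.0], [0.0, 0.0, -1.0]]
force: [-1.3, -0.6, 4.3]
width: 0.0155
```

Contact: 4.3 N. I'll hold for a few readings to average out the noise.

Emit:
servo_tool --series "0 0 0 0;0 0 0 0"

```text
time_s: 11.48
position: [0.5411, 0.1145, 0.2312]
tool_rot: [[-0.316, 0.949, 0.0], [0.949, 0.316, 0.0], [0.0, 0.0, -1.0]]
force: [-1.0, -1.0, 5.2]
width: 0.0156
```

Emit:
servo_tool --series "0 0 0 0"

```text
time_s: 11.57
position: [0.5411, 0.1145, 0.2311]
tool_rot: [[-0.316, 0.949, 0.0], [0.949, 0.316, 0.0], [0.0, 0.0, -1.0]]
force: [-0.9, -0.6, 6.0]
width: 0.0157
```

Emit:
servo_tool --series "0 0 0 0"

```text
time_s: 11.65
position: [0.5411, 0.1145, 0.2311]
tool_rot: [[-0.316, 0.949, 0.0], [0.949, 0.316, 0.0], [0.0, 0.0, -1.0]]
force: [-1.6, -0.8, 5.2]
width: 0.0161
```

Emit:
servo_tool --series "0 0 0 0"

```text
time_s: 11.73
position: [0.5411, 0.1145, 0.2311]
tool_rot: [[-0.316, 0.949, 0.0], [0.949, 0.316, 0.0], [0.0, 0.0, -1.0]]
force: [-0.7, -1.0, 5.6]
width: 0.0154
```

About 5.4 N on the reading, which is what's wanted. Now I'll turn clockwise (positive tool z) in stages.

Emit:
servo_tool --series "0 0 0 0.06;0 0 0 0.06;0 0 0 0.06;0 0 0 0.06;0 0 0 0.06;0 0 0 0"

```text
time_s: 12.23
position: [0.5417, 0.1145, 0.2311]
tool_rot: [[-0.02, 1.0, 0.002], [1.0, 0.02, -0.0], [-0.0, 0.002, -1.0]]
force: [-0.3, -0.2, 4.2]
width: 0.0159
```

```bash
cat > s.py <<'E'
from h import *
s=sense();R=s['tool_rot'];print(s['time_s'],s['position'].round(4),'yaw',np.arctan2(R[1,0],R[0,0]).round(3),s['force'].round(1),s['ft_torque'].round(2),s['width'].round(4),s['q'].round(2))
E
python3 s.py
```

```text
Traceback (most recent call last):
  File "s.py", line 2, in <module>
    s=sense();R=s['tool_rot'];print(s['time_s'],s['position'].round(4),'yaw',np.arctan2(R[1,0],R[0,0]).round(3),s['force'].round(1),s['ft_torque'].round(2),s['width'].round(4),s['q'].round(2))
                                                                                                                                                            ^^^^^^^^^^^^^^^^
AttributeError: 'float' object has no attribute 'round'
```

Emit:
servo_tool --series "0 0 0 0"

```text
time_s: 12.32
position: [0.5416, 0.1146, 0.2311]
tool_rot: [[-0.022, 1.0, 0.001], [1.0, 0.022, 0.0], [0.0, 0.001, -1.0]]
force: [1.1, 0.3, 5.5]
width: 0.0158
```

Emit:
servo_tool --series "0 0 0 0"

```text
time_s: 12.4
position: [0.5416, 0.1146, 0.2311]
tool_rot: [[-0.022, 1.0, 0.001], [1.0, 0.022, 0.0], [0.0, 0.001, -1.0]]
force: [0.2, 0.5, 5.4]
width: 0.0154
```

Emit:
servo_tool --series "0 0 0 0"

```text
time_s: 12.48
position: [0.5416, 0.1146, 0.2311]
tool_rot: [[-0.022, 1.0, 0.001], [1.0, 0.022, 0.0], [0.0, 0.001, -1.0]]
force: [-0.2, -0.7, 4.5]
width: 0.0155
```

```bash
sed -i "s/s\['width'\].round(4)/round(s['width'],4)/" s.py; python3 s.py
```

```text
12.4833 [0.5416 0.1146 0.2311] yaw 1.593 [-0.2 -0.7  4.5] [-0.13  0.18 -0.08] 0.0155 [-0.52  0.45  0.42  1.66 -0.2   1.08 -0.02]
```

Emit:
servo_tool --series "0 0 0 0.06;0 0 0 0.06;0 0 0 0.06;0 0 0 0.06;0 0 0 0.06;0 0 0 0.06;0 0 0 0;0 0 0 0"

```text
time_s: 13.15
position: [0.5423, 0.1144, 0.2311]
tool_rot: [[0.331, 0.944, 0.003], [0.944, -0.331, -0.0], [0.001, 0.003, -1.0]]
force: [1.0, -0.3, 4.6]
width: 0.0157
```

```bash
python3 s.py
```

```text
13.15 [0.5423 0.1144 0.2311] yaw 1.234 [ 1.  -0.3  4.6] [-0.23 -0.35 -0.03] 0.0157 [-0.58  0.46  0.51  1.66 -0.25  1.08 -0.33]
```

Emit:
servo_tool --series "0 0 0 0.06;0 0 0 0.06;0 0 0 0.06;0 0 0 0.06;0 0 0 0.06;0 0 0 0.04;0 0 0 0;0 0 0 0"

```text
time_s: 13.82
position: [0.5428, 0.1141, 0.2311]
tool_rot: [[0.627, 0.779, 0.004], [0.779, -0.627, -0.001], [0.002, 0.003, -1.0]]
force: [4.1, -0.5, 3.1]
width: 0.0154
```

```bash
python3 s.py
```

```text
13.8167 [0.5428 0.1141 0.2311] yaw 0.894 [ 4.1 -0.5  3.1] [-0.3  -1.   -0.03] 0.0154 [-0.64  0.48  0.61  1.66 -0.3   1.09 -0.63]
```

Emit:
servo_tool --series "0 0 0 0.04;0 0 0 0.04;0 0 0 0.03;0 0 0 0;0 0 0 0"

```text
time_s: 14.23
position: [0.5428, 0.1139, 0.2312]
tool_rot: [[0.709, 0.706, 0.004], [0.706, -0.709, -0.001], [0.002, 0.003, -1.0]]
force: [4.9, -1.2, 1.5]
width: 0.0152
```

```bash
python3 s.py
```

```text
14.2333 [0.5428 0.1139 0.2312] yaw 0.783 [ 4.9 -1.2  1.5] [-0.43 -1.36  0.02] 0.0152 [-0.66  0.48  0.64  1.66 -0.31  1.1  -0.72]
```

Emit:
servo_tool --series "0 0 0 0.03;0 0 0 0.03;0 0 0 0;0 0 0 0"

```text
time_s: 14.57
position: [0.5429, 0.1139, 0.2312]
tool_rot: [[0.749, 0.663, 0.004], [0.663, -0.749, -0.001], [0.002, 0.004, -1.0]]
force: [4.9, -1.7, 2.5]
width: 0.0158
```

```bash
python3 s.py
```

```text
14.5667 [0.5429 0.1139 0.2312] yaw 0.725 [ 4.9 -1.7  2.5] [-0.53 -1.34  0.39] 0.0158 [-0.67  0.49  0.65  1.66 -0.32  1.1  -0.77]
```

Emit:
servo_tool --series "0 0 0 0.03;0 0 0 0.03;0 0 0 0;0 0 0 0"

```text
time_s: 14.9
position: [0.5428, 0.1139, 0.2312]
tool_rot: [[0.785, 0.62, 0.004], [0.62, -0.785, -0.002], [0.002, 0.004, -1.0]]
force: [5.3, -2.9, 1.5]
width: 0.016
```

```bash
python3 s.py
```

```text
14.9 [0.5428 0.1139 0.2312] yaw 0.668 [ 5.3 -2.9  1.5] [-0.62 -1.26  1.03] 0.016 [-0.68  0.49  0.67  1.66 -0.33  1.1  -0.82]
```

Emit:
servo_tool --series "0 0 0 0.03;0 0 0 0.03;0 0 0 0;0 0 0 0"

```text
time_s: 15.23
position: [0.5432, 0.1144, 0.2312]
tool_rot: [[0.821, 0.571, 0.005], [0.571, -0.821, -0.001], [0.003, 0.004, -1.0]]
force: [6.5, -1.8, 3.0]
width: 0.0165
```

```bash
python3 s.py
```

```text
15.2333 [0.5432 0.1144 0.2312] yaw 0.608 [ 6.5 -1.8  3. ] [-0.4  -1.4   0.91] 0.0165 [-0.69  0.49  0.68  1.66 -0.34  1.1  -0.87]
```

The torque rose from about 0.3 to 1 N·m, so the knob is at its end stop and the pads have begun to slip. I'll release and retreat straight up.

Emit:
servo_tool --series "0 0 0 0;0 0 0 0;0 0 0 0;0 0 0 0;0 0 0 0" --claw 45

```text
time_s: 15.65
position: [0.5394, 0.1148, 0.2298]
tool_rot: [[0.824, 0.567, -0.004], [0.567, -0.824, 0.0], [-0.003, -0.003, -1.0]]
force: [1.4, 0.0, 0.7]
width: 0.0429
```

Emit:
servo_tool --series "0 0 -5 0;0 0 -15 0;0 0 -30 0;0 0 -30 0;0 0 -30 0;0 0 -25 0;0 0 0 0;0 0 0 0"

```text
time_s: 16.32
position: [0.5414, 0.1142, 0.3672]
tool_rot: [[0.824, 0.566, 0.002], [0.566, -0.824, 0.001], [0.003, 0.001, -1.0]]
force: [-0.3, 0.3, -0.5]
width: 0.0449
```

```bash
python3 s.py; python3 - <<'E'
from h import *
s=sense();im=camera('wrist');sd=camera('side');m,st,c=red(im);print(st,c)
pts=np.argwhere(m)[:,::-1]
P=np.array([plane('wrist',*p,.271,s)[:2] for p in pts]);q=P-P.mean(0);w,v=np.linalg.eigh(q.T@q);d=v[:,1];d*=np.sign(d[1])
print('centre',P.mean(0),'bar yaw',np.arctan2(d[1],d[0]))
h=cv2.cvtColor(sd,cv2.COLOR_RGB2HSV);k=((h[...,0]<10)|(h[...,0]>170))&(h[...,1]>110)&(h[...,2]>40)
r=[(v,*(np.where(k[v,295:335])[0][[0,-1]]+295)) for v in range(195,325) if k[v,295:335].any()];print(r[:3],[x for x in r if x[0]>244])
a=cv2.resize(sd[190:320,270:370],None,fx=4,fy=4,interpolation=2)[:,:390];b=cv2.resize(im[60:325,120:530],None,fx=1,fy=1)
b=cv2.copyMakeBorder(b,0,a.shape[0]-b.shape[0],0,0,0);cv2.imwrite('pics/k.png',np.hstack([a,b])[...,::-1])
E
```

```text
16.3167 [0.5414 0.1142 0.3672] yaw 0.602 [-0.3  0.3 -0.5] [-0.04  0.15  0.04] 0.0449 [-0.71  0.4   0.73  1.41 -0.27  1.43 -0.95]
[ 308  163   25   68 1179] [320.41306192 197.44105174]
centre [0.54263971 0.11379391] bar yaw 0.7337981175932424
[(223, np.int64(320), np.int64(321)), (224, np.int64(318), np.int64(323)), (225, np.int64(317), np.int64(324))] [(245, np.int64(300), np.int64(319)), (246, np.int64(300), np.int64(318)), (247, np.int64(301), np.int64(317)), (248, np.int64(301), np.int64(315)), (249, np.int64(302), np.int64(307)), (250, np.int64(304), np.int64(305)), (301, np.int64(312), np.int64(312)), (302, np.int64(312), np.int64(312)), (303, np.int64(312), np.int64(312)), (304, np.int64(312), np.int64(316)), (305, np.int64(312), np.int64(317)), (306, np.int64(313), np.int64(317)), (307, np.int64(314), np.int64(316))]
```

View pics/k.png

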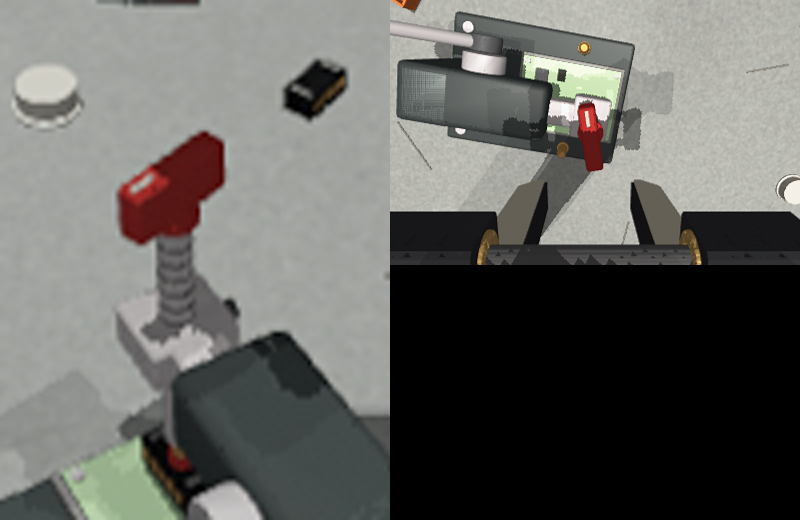

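```bash
python3 -c "
from cell import *
print(job_done())"
```

```text
the job is handed in; nothing more can be done
None
```

The depth stop is set and locked on the black housing. I handed the job in at about 16.5 s with the gripper open and well clear above the knob.

- **Lowering:** I gripped the red bar knob and lowered the rod about 26 mm, finishing in small steps, until the foot met the housing. The force reading then held at about 4.2–6 N, averaging roughly 5 N. That includes up to 1 N of rod friction. No reading went over 6 N.
- **Locking:** I turned the knob clockwise at that height. It moved about 1.16 rad from where it started. The torque then rose from about 0.3 to 1 N·m and the pads began to slip, so I took that as the end stop. The tool height stayed within 0.1 mm throughout.
- **After release:** The last pictures show the foot still on the housing and the bar at about 0.73 rad yaw, where the torque had begun to rise. The lever and pins look undisturbed.

**Disagreements and gaps:**
- In the pictures the fingertips looked 15–30 mm short of the stated tool point. I set the grip depth by closing gently at three heights and reading the width.
- Sideways force reached about 6.5 N near the end of the turn.
- I did not measure the housing's position before and after, nor the foot force after letting go. That the housing has not shifted rests on the pictures alone.

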